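# Clamp the offcut in the drilling jig

## Task

Lay the long pine offcut flat in the drilling jig, home against all three locating pins, ready for drilling. Then bring the swing clamp round clockwise by its black knob, without forcing it: it lifts over the cam and must drop into its notch, so that the pad holds the wood down and the wood stays home against the pins. Leave the other tools where they are.

Things in the scene. Friction and masses are not known exactly. Their poses are not given: they have to be found in the camera images.
- jig: Steel drilling jig plate, fixed to the bench, 150 (x) x 223 (y) x 16 mm; origin on its underside at bench level, x away from the robot, y left, z up when unturned. Plate from y -95 to +128 mm. Three steel locating pins 10 mm thick stand 14 mm above the plate: two side pins at jig (x, y) = (28, 10) and (28, 90) mm, one end pin at (0, 115) mm.
- seat (a point): Where the underside centre of the seated offcut belongs, at jig (0, 50, 16) mm: its long axis along jig y, its jig +x long side touching both side pins, its jig +y end touching the end pin. Jig axes. Between the side pins there is room for a finger.
- offcut_1: The long pine offcut, loose, 46 (x) x 120 (y) x 30 (z) mm, about 0.12 kg; origin at the centre of its underside. Starts flat on the bench to the left of the jig. Either end may go against the end pin.
- clamp_turn (a joint): Turn of the clamp about its vertical axis, rad: 0 = aside (knob at jig +x of the axis, pad at jig -x), grows clockwise seen from above; starts at 0 to 0.12. Ramp up to 1.0 to 1.4, then crest, then the notch, anywhere from 1.3 to 1.83. Needs 4 to 12 N at the knob on the ramp, 1 to 3 N on the crest; after the drop the pad rubs on the wood (5 to 8 N), then the stop wall raises it steeply; 9 to 12 N there is plenty.
- clamp_arm: Steel clamp arm, a straight bar 22 mm wide through the clamp axis with its underside 74 mm and its top 86 mm above the bench when down. It turns with clamp_turn and slides up and down on its spindle; a spring inside pulls it down with about 17 N. Origin on the clamp axis, at bench level when the arm is down on the seated wood; it rises 8 mm on the crest.
- clamp_knob (a point): Middle of the upright black knob on one end of the arm, 90 mm from the clamp axis; knob 22 mm thick, from 86 to 147 mm above the bench when the arm is down, this point at 120 mm. Free room on all sides; it can be pushed from the side or loosely caged, and must be free to rise 8 mm and to drop.
- clamp_pad (a point): Centre of the underside of the 22 mm round rubber pad on the other end of the arm, 80 mm from the clamp axis. 46 mm above the bench when the arm is down on the seated wood (or aside), about 54 mm on the crest.
- clamp_axis (a point): Point on the clamp's vertical axis, at jig (0, -55, 16) mm; spindle top 129 mm above the bench. Round it stands a fixed face-cam collar, 68 mm across, up to 70 mm high; the arm's 7 mm square cross key rides on it: flat, ramp 8 mm up, level crest, 8.5 mm notch, high stop wall. Set by hand: the notch's place differs each time and must be felt. 70 N on the cam (a 16 N push at the knob against the wall) is too much.
- offcut_2: Bystander: shorter beech offcut, 60 x 85 x 24 mm, origin under its centre.
- try_square: Bystander: try square, 161 x 110 x 17 mm, origin under its centre.
- screw_tin: Bystander: open tin of screws, 73 mm across, 54 mm high, in front of the drawer cabinet.
- sanding_block: Bystander: cork sanding block, 64 x 112 x 36 mm, by the mesh screen on the right.

How it is judged (in metres and radians):
On the way:
1. the pine offcut lies flat in the jig, home against the three pins, with the clamp still swung aside (x of offcut_1 in the frame of jig between -0.0025 and 0.004 m and y of offcut_1 in the frame of jig between 0.0475 and 0.054 m and z of offcut_1 in the frame of jig below 0.018 m and angle between the y axis of offcut_1 and the y axis of jig, either way round below 0.035 rad and value of joint clamp_turn below 0.6 rad), for 0.2 s.
At the end, for the whole second after the job is handed in: The pine offcut lies flat on the jig plate within 2.5 mm of touching all three pins and within 2 degrees of square, at rest; the clamp has turned over it and dropped (pad no higher than 2 mm above the wood's seated top) and its pad presses the wood with more than 8 N (x of offcut_1 in the frame of jig between -0.0025 and 0.004 m and y of offcut_1 in the frame of jig between 0.0475 and 0.054 m and z of offcut_1 in the frame of jig below 0.018 m and angle between the y axis of offcut_1 and the y axis of jig, either way round below 0.035 rad and z of clamp_pad in the frame of jig below 0.048 m and value of joint clamp_turn above 1.25 rad and contact force between clamp_arm and offcut_1 above 8 N and linear speed of offcut_1 below 0.01 m/s).
It fails at once if the clamp is forced: its cross key bears on the cam with more than 70 N (contact force between clamp_arm and cam_collar_c0 above 70 N or contact force between clamp_arm and cam_collar_c1 above 70 N or contact force between clamp_arm and cam_collar_c3 above 70 N).
It fails at once if a bystander is shifted by more than 25 mm (distance of any of offcut_2, try_square, screw_tin, sanding_block from where it was at the start of the episode above 0.025 m).
It also fails if it takes over 72 s, if anything falls off the work surface, if the arm or the gripper's body presses on something with over 40 N, if the wrist force passes 120 N, or if a joint passes its speed limit or range.

## Robot

A 6-joint arm with a two-finger parallel gripper is mounted at the origin on a cart in front of the work surface, level with it; the furniture and walls round the work are solid. World frame = base frame: x ahead of the robot, y to its left, z up, the work surface at z = 0. Lengths are in m, angles in degrees, forces in N, time in s.
With the tool pointing down it reaches from about 0.375 to 0.9 m from the base axis. Payload 3.1 kg.
Tool frame: the origin (TCP) lies at the very end of the fingers, on their centre line; the grasp point (between the pads) lies 19 mm behind it; z points along the fingers, y is the direction in which the jaws open and shut (so a half turn about z gives the same grasp; the last joint's range is limited). The gripper opens to 87 mm and grips with 3 to 60 N. Pads are 19 mm wide; open, the fingers measure 117 mm over their backs; the gripper's body (75 mm by 190 mm) begins 51 mm behind the grasp point.
Start: joints at [61.278, 30.224, 82.088, -0, 67.689, -10.227], TCP at [0.198, 0.593, 0.223] pointing down, gripper open.
Joint ranges: [-176.69, 176.69], [-43.24, 126.21], [12.49, 139.97], [-82, 262], [0, 151.66], [-163.58, 163.58]. Speed limits (degrees/s): [159.86, 159.86, 180, 180, 180, 180].

## Interface

Orientations are given as a 3x3 rotation matrix whose columns are the frame's x, y, z axes.
In Python, from rig import readout, capture, camera_model, bot, spot_in, regions_of gives the robot as it stands.
- The arm moves only by the tool send_rows, never from a script. Its argument "moves" is a list that holds one entry, the list of rows, each a list of 7 numbers: the turn, a rotation vector about the tool's x, y, z in degrees, then the shift along the tool's x, y, z in cm, then the opening, from -1 (shut) to 1 (fully open). A call has exactly 5 rows; each row shifts and turns the commanded pose from where the row before left it, along the tool's axes as they then stand; what a row does not reach is not made up. A row lasts 1/10 s, in which the tool goes at most 50 mm and 8.59 degrees, less where a joint would pass 70% of its speed; a pose out of reach is approached as far as the arm can. A call with a gripper value outside its range is refused whole. The fingers move at their own pace and stop on an object; the grip force is fixed at half the most. Time passes only in rows, so rows that do not move let the fingers close, or fill a call up. It gives the time, the measured TCP pose, the force and the opening at its end, in the units of the state.
- readout.read_state(): the state, without advancing time (a new reading comes with each control period).
- capture(name): name is "scene" or "side" or "wrist"; returns the picture (420x560x3 uint8, blue, green, red); there is no depth.
- camera_model(name): a dict with "camera_matrix" (3x3 intrinsics, pixels), "pose" (4x4, takes a point from camera to world coordinates). Camera axes: x right, y up, looking along -z (the intrinsics and any distortion apply to the point x, -y, -z); pixel columns grow to the right and rows downward; lengths in m; the calibration is good to about 2 mm. The wrist camera is an equidistant fisheye: a pixel r from the principal point sees the ray r / f radians off the axis. A picture is of the moment at which its call begins: read the wrist's pose just before it. camera_model takes no time and is no camera call; for the wrist camera it gives the pose at the moment of the call.
- bot.hand_in(): hands the job in, once; it reports no verdict.
Trained networks look in the newest picture that a camera, given by its name, has taken for a name from the list of things; names that differ only in an ending like _2 or _b are one class to them, and where a whole thing is asked for, a point or a joint stands for the part that bears it (a point fixed in the world has none). Each returns a list of dicts, best first, with "p" (0 to 1); they miss things now and then, are a little off and sometimes report something else, mostly with a low value. They report only what shows in the picture. A call takes as long as a camera call.
- spot_in(camera, thing): "location" ([x, y, z] in m, in world coordinates, good to about 4 mm: the middle of the surface that is visible of it).
- regions_of(camera, thing): "mask" (420x560 bool, what is visible of it).
The state is a dict: "time_s": time; "joint_positions": joint angles; "qvel": joint speeds; "tau": joint torques, N m; "position": TCP position; "tcp_rot": TCP orientation; "force": force on the tool from outside, world axes, zero at the start; "moment": the same for the moment, N m; "opening": opening from 0.0 (shut) to 1.0 (fully open).
Only numpy, scipy, OpenCV 4.12 (cv2) and the standard library are available. Lean on these libraries where they do the work, as an engineer would, in place of code of your own. Each camera call takes 0.05 s, during which the arm holds its last target. There are 200 camera calls.

## Working session

There is one attempt and no reset: what is moved stays moved. The work goes in short steps, Python scripts to look and compute and a tool call to move; the robot and the scene stay as the last step left them, time stands still between calls to the robot, and variables do not carry over. Pictures are saved under pics/ and viewed, about 8 in all and at most 12, crops included, and the job is handed in when it is done.

Besides the shell and the picture viewer there is one more tool, called after "Emit:" by a JSON object that holds its "method" and its "body", one argument or row to a line. send_rows: Moves the arm, as the interface text tells. Its arguments: {"type":"object","properties":{"moves":{"type":"array","items":{"type":"array","items":{"type":"array","items":{"type":"number"}}}}},"required":["moves"]}

```bash
mkdir -p pics; ls; python3 - <<'E'
from rig import readout, capture, camera_model, bot, spot_in, regions_of
import cv2,numpy as np
s=readout.read_state();print({k:np.round(v,3).tolist() for k,v in s.items()})
a=capture("scene");b=capture("side")
for n in["scene","side"]:
    m=camera_model(n);print(n,np.round(m["camera_matrix"],1).tolist(),np.round(m["pose"],3).tolist(),[k for k in m])
    for t in["offcut_1","jig","clamp_knob","clamp_pad","clamp_arm"]:
        print(n,t,[(np.round(d["location"],3).tolist(),round(d["p"],2)) for d in spot_in(n,t)][:3])
cv2.imwrite("pics/a.png",a);cv2.imwrite("pics/b.png",b)
E
```

```text
pics
{'time_s': 0.0, 'joint_positions': [61.276, 30.279, 82.156, -0.002, 67.687, -10.228], 'qvel': [-0.057, -0.012, -0.015, -0.041, 0.045, -0.004], 'tau': [-0.001, -44.004, -17.659, 0.063, 0.058, -0.0], 'position': [0.198, 0.592, 0.222], 'tcp_rot': [[-0.948, 0.317, -0.001], [0.317, 0.948, -0.002], [0.0, -0.002, -1.0]], 'force': [-0.008, 0.412, 0.796], 'moment': [-0.021, -0.018, -0.004], 'opening': 1.002}
scene [[480.9, 0.0, 279.9], [0.0, 480.9, 211.2], [0.0, 0.0, 1.0]] [[0.811, 0.375, -0.448, -0.071], [-0.584, 0.502, -0.638, -0.857], [-0.015, 0.779, 0.626, 0.985], [0.0, 0.0, 0.0, 1.0]] ['camera_matrix', 'pose']
scene offcut_1 [([0.402, -0.254, 0.024], 0.95), ([0.488, 0.341, 0.031], 0.85)]
scene jig [([0.496, -0.031, 0.087], 0.62), ([0.475, -0.009, 0.018], 0.57), ([0.557, -0.266, 0.032], 0.15)]
scene clamp_knob [([0.494, -0.036, 0.082], 0.68), ([0.559, -0.266, 0.03], 0.17)]
scene clamp_pad [([0.498, -0.03, 0.083], 0.9)]
scene clamp_arm [([0.494, -0.026, 0.087], 0.95)]
side [[441.2, 0.0, 278.2], [0.0, 441.2, 212.9], [0.0, 0.0, 1.0]] [[0.507, 0.724, -0.467, 0.023], [-0.862, 0.419, -0.286, -0.28], [-0.011, 0.548, 0.837, 1.059], [0.0, 0.0, 0.0, 1.0]] ['camera_matrix', 'pose']
side offcut_1 [([0.495, 0.351, 0.034], 0.88), ([0.399, -0.249, 0.026], 0.7)]
side jig [([0.484, 0.034, 0.018], 0.6)]
side clamp_knob [([0.492, -0.029, 0.09], 0.58), ([0.472, 0.034, 0.014], 0.45)]
side clamp_pad [([0.493, -0.029, 0.085], 0.94)]
side clamp_arm [([0.495, -0.027, 0.087], 0.65)]
```

View pics/a.png

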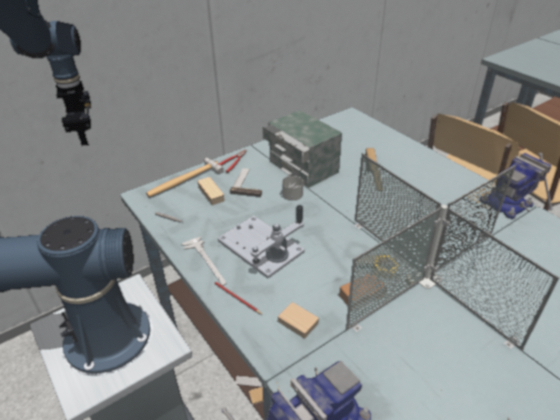

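View pics/b.png

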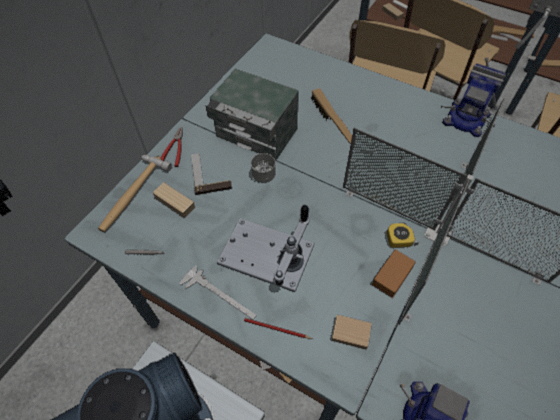

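Both views show the pine offcut left of the jig (scene ~(211,190), side ~(174,200)). The jig is at scene (262,245) and side (266,254). Its knob end points away, at side (304,213).

```bash
cat > h.py <<'E'
from rig import readout, capture, camera_model, bot, spot_in, regions_of
import cv2,numpy as np
from scipy.optimize import minimize
def project(m,P,fish=False):
    P=np.atleast_2d(P);T=np.linalg.inv(m["pose"]);c=P@T[:3,:3].T+T[:3,3];c=c*[1,-1,-1];K=m["camera_matrix"]
    if fish:
        r=np.hypot(c[:,0],c[:,1]);th=np.arctan2(r,c[:,2]);d=c[:,:2]/np.maximum(r,1e-9)[:,None]*th[:,None]
    else: d=c[:,:2]/c[:,2:]
    return d*[K[0,0],K[1,1]]+K[:2,2]
def ray(m,uv,z,fish=False):
    "world point(s) at height z seen at pixels uv"
    K=m["camera_matrix"];d=(np.atleast_2d(uv)-K[:2,2])/[K[0,0],K[1,1]]
    if fish:
        t=np.linalg.norm(d,axis=1);d=np.c_[d/np.maximum(t,1e-9)[:,None]*np.sin(t)[:,None],np.cos(t)]
    else: d=np.c_[d,np.ones(len(d))]
    d=(d*[1,-1,-1])@m["pose"][:3,:3].T;o=m["pose"][:3,3]
    return o+d*((z-o[2])/d[:,2])[:,None]
def R2(a): c,s=np.cos(a),np.sin(a);return np.array([[c,-s],[s,c]])
def box(p,size,z0=0):
    sx,sy,sz=np.array(size)/2;out=[]
    for z in(0,2*sz):
        for a,b in((-1,-1),(1,-1),(1,1),(-1,1)):out.append([*(R2(p[2])@[a*sx,b*sy]+p[:2]),z0+z])
    return np.array(out)
def fitbox(obs,size,p0,z0=0):
    "obs: list of (model,mask,fish); p=(x,y,yaw)"
    S=4
    def cost(p):
        c=0
        for m,k,f in obs:
            h=cv2.convexHull((project(m,box(p,size,z0),f)*16).astype(np.int32));im=np.zeros(k.shape,np.uint8);cv2.fillConvexPoly(im,h,255,cv2.LINE_AA,4)
            c+=np.abs(im/255.-k).sum()/max(k.sum(),1)
        return c
    best=min((minimize(cost,[p0[0],p0[1],a],method="Nelder-Mead",options=dict(initial_simplex=np.array([[p0[0],p0[1],a],[p0[0]+.015,p0[1],a],[p0[0],p0[1]+.015,a],[p0[0],p0[1],a+.3]]),xatol=1e-5)) for a in p0[2]+np.linspace(-1.2,1.2,5)),key=lambda r:r.fun)
    return best.x,best.fun
def togo(pos,yaw):
    "total shift (cm, tool axes) and turn about tool z (deg) to reach pos with tool y at world yaw (deg, mod 180), tool down"
    s=readout.read_state();R=np.array(s["tcp_rot"]);d=R.T@(np.array(pos)-s["position"])*100
    cur=np.degrees(np.arctan2(R[1,1],R[0,1]));dy=(yaw-cur+90)%180-90
    return np.round(d,2).tolist(),"turn about tool z",round(-dy,2),"tilt",np.round(R[:,2],3).tolist(),"j6",round(s["joint_positions"][5],1)
E
python3 - <<'E'
from h import *
obs=[];
for n in["scene","side"]:
    img=capture(n);m=camera_model(n)
    r=regions_of(n,"offcut_1")
    for d in r:
        v,u=np.nonzero(d["mask"]);c=ray(m,[u.mean(),v.mean()],.02)[0]
        if abs(c[1]-.345)<.06: obs.append((m,d["mask"],False));print(n,c,d["p"],len(u));break
    j=[d for d in regions_of(n,"jig")]
    for d in j[:2]:
        v,u=np.nonzero(d["mask"]);print("jig",n,d["p"],len(u),u.mean(),v.mean(),ray(m,[u.mean(),v.mean()],.016)[0])
    d=j[0]["mask"]
    cs,_=cv2.findContours(d.astype(np.uint8),cv2.RETR_EXTERNAL,cv2.CHAIN_APPROX_NONE)
    if n=="scene": x0,y0=205,190
    else: x0,y0=205,190
    big=cv2.resize(img[y0:y0+110,x0:x0+130],None,fx=6,fy=5.4,interpolation=cv2.INTER_CUBIC);cv2.imwrite(f"pics/crop_{n}.png",cv2.resize(img[y0:y0+110,x0:x0+120],None,fx=5,fy=5,interpolation=cv2.INTER_CUBIC))
print(fitbox(obs,(.046,.12,.03),(.49,.345,1.5)))
E
```

```text
scene [0.49334259 0.35048736 0.02      ] 0.67 431
jig scene 0.81 2776 262.0914985590778 242.35194524495677 [0.49347357 0.0418114  0.016     ]
side [0.49251599 0.3589267  0.02      ] 0.59 707
jig side 0.62 4167 267.19438444924407 251.39860811135108 [0.48498761 0.03937505 0.016     ]
(array([0.49651898, 0.36222379, 2.99772824]), np.float64(0.356061577418636))
```

```bash
python3 - <<'E'
from h import *
print(togo([.497,.362,.25],171.8))
print(readout.read_state()["tcp_rot"])
print(np.round(camera_model("wrist")["pose"],3),camera_model("wrist")["camera_matrix"])
E
```

```text
([-35.65, -12.4, -2.74], 'turn about tool z', np.float64(79.7), 'tilt', [0.0, 0.0, -1.0], 'j6', np.float64(-10.2))
[[-9.48350991e-01  3.17222946e-01  2.78818749e-05]
 [ 3.17222947e-01  9.48350989e-01  5.81983930e-05]
 [-7.97993793e-06  6.40372741e-05 -9.99999998e-01]]
[[ 0.317 -0.912 -0.26   0.127]
 [ 0.948  0.305  0.087  0.617]
 [ 0.    -0.274  0.962  0.385]
 [ 0.     0.     0.     1.   ]] [[325.1922621    0.         282.43395385]
 [  0.         325.1922621  206.11349263]
 [  0.           0.           1.        ]]
```

View pics/crop_side.png

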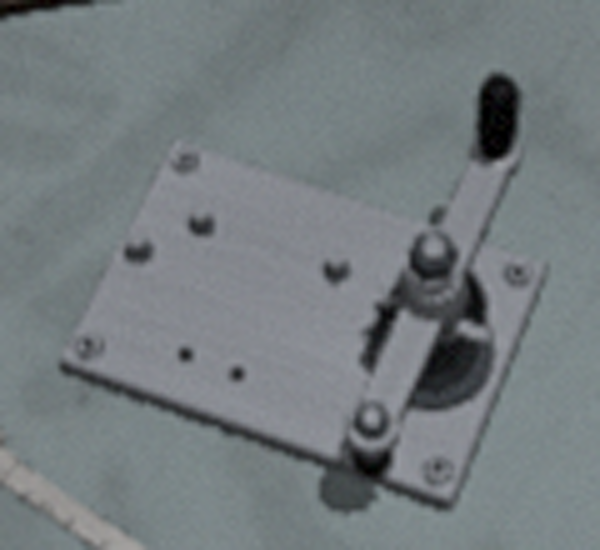

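Side crop: side-pin tops are at crop (202,217) and (337,263), the end pin at (138,244), and the plate corners at (182,142), (547,262), (450,500) and (62,358).

```bash
python3 - <<'E'
from h import *
from scipy.optimize import least_squares
m=camera_model("side");f=lambda a:np.array(a)/5+[205,190]-0.4
L=np.array([[75,128,16],[75,-95,16],[-75,-95,16],[-75,128,16],[28,90,30],[28,10,30],[0,115,30]])/1000.
uv=f([[182,142],[547,262],[450,500],[62,358],[202,217],[337,263],[138,244]])
g=lambda p:np.c_[L[:,:2]@R2(p[2]).T+p[:2],L[:,2]]
r=least_squares(lambda p:(project(m,g(p))-uv).ravel(),[.49,.05,0])
print("jig",r.x,np.degrees(r.x[2]),np.round(r.fun.reshape(-1,2),1).tolist())
print("cabinet base front corners",ray(m,[[208,118],[258,152],[297,130]],0))
print(ray(m,[[161,165],[197,190],[262,170]],.02))
E
```

```text
jig [0.48448227 0.02447332 0.15253681] 8.739715619586878 [[-1.2, -0.8], [0.9, 0.5], [0.8, 1.1], [-0.8, 0.6], [-0.1, -0.7], [0.2, -0.5], [-0.0, -0.6]]
cabinet base front corners [[0.82412441 0.47743395 0.        ]
 [0.78065405 0.25328818 0.        ]
 [0.92447898 0.19266577 0.        ]]
[[0.57507011 0.47161279 0.02      ]
 [0.55363535 0.32066824 0.02      ]
 [0.71195815 0.19519857 0.02      ]]
```

Emit:
{"method": "send_rows", "body": {
  "moves": [
    [[0,0,0,-4.4,-1.5,-0.5,1],[0,0,0,-4.4,-1.5,-0.5,1],[0,0,0,-4.4,-1.5,-0.5,1],[0,0,0,-4.4,-1.5,-0.5,1],[0,0,0,-4.4,-1.5,-0.5,1]]
  ]
}}

```text
time_s: 1.4
position: [0.3843, 0.4506, 0.2479]
tcp_rot: [[-0.948, 0.317, 0.0], [0.317, 0.948, 0.0], [-0.0, 0.0, -1.0]]
force: [0.6, 0.6, 0.2]
opening: 1.0
```

Emit:
{"method": "send_rows", "body": {
  "moves": [
    [[0,0,0,-4.5,-1.6,0,1],[0,0,0,-4.5,-1.6,0,1],[0,0,0,-4.5,-1.6,0,1],[0,0,8,0,0,0,1],[0,0,8,0,0,0,1]]
  ]
}}

```text
time_s: 1.9
position: [0.4976, 0.3619, 0.2474]
tcp_rot: [[-0.819, 0.574, -0.0], [0.574, 0.819, 0.0], [0.0, 0.0, -1.0]]
force: [-1.4, 0.6, 0.8]
opening: 0.996
```

Emit:
{"method": "send_rows", "body": {
  "moves": [
    [[0,0,8,0,0,0,1],[0,0,8,0,0,0,1],[0,0,8,0,0,0,1],[0,0,8,0,0,0,1],[0,0,8,0,0,0,1]]
  ]
}}

```text
time_s: 2.4
position: [0.4959, 0.3634, 0.2476]
tcp_rot: [[-0.262, 0.965, 0.0], [0.965, 0.262, -0.0], [-0.0, -0.0, -1.0]]
force: [0.2, -0.2, 0.1]
opening: 0.998
```

Emit:
{"method": "send_rows", "body": {
  "moves": [
    [[0,0,8,0,0,0,1],[0,0,8,0,0,0,1],[0,0,8,0,0,0,1],[0,0,0,0,0,0,1],[0,0,0,0,0,0,1]]
  ]
}}

```text
time_s: 2.9
position: [0.4958, 0.3635, 0.2476]
tcp_rot: [[0.145, 0.989, -0.0], [0.989, -0.145, -0.0], [-0.0, -0.0, -1.0]]
force: [0.4, 0.4, 1.3]
opening: 0.998
```

```bash
python3 - <<'E'
from h import *
m=camera_model("wrist");a=capture("wrist")
r=regions_of("wrist","offcut_1");img=a.copy()
for d in r:
    v,u=np.nonzero(d["mask"]);print(d["p"],len(u),u.mean(),v.mean(),ray(m,[u.mean(),v.mean()],.03,True)[0])
    if abs(ray(m,[u.mean(),v.mean()],.03,True)[0][1]-.36)<.05 and d["p"]>.3:
        p,c=fitbox([(m,d["mask"],True)],(.046,.12,.03),(.497,.36,3.));print(p,np.degrees(p[2]),c)
        for q in project(m,box(p,(.046,.12,.03)),True):cv2.circle(img,tuple(int(x) for x in q),2,(0,0,255),-1)
        print(togo([p[0],p[1],.25],np.degrees(p[2])));break
j=np.array([[28,90,30],[28,10,30],[0,115,30]])/1000
w=np.c_[j[:,:2]@R2(.1525).T+[.4845,.0245],j[:,2]];print(project(m,w,True))
cv2.imwrite("pics/w1.png",img)
E
```

```text
0.69 3832 284.2210334029227 176.55245302713988 [0.49845806 0.36645046 0.03      ]
[0.49807595 0.36306299 3.04097487] 174.2350255956343 0.04396004748454705
([-0.01, 0.22, -0.24], 'turn about tool z', np.float64(-2.61), 'tilt', [0.0, -0.0, -1.0], 'j6', np.float64(34.2))
[[308.19005896 342.03395228]
 [320.61883999 376.44868014]
 [285.24304844 334.24013703]]
```

View pics/w1.png

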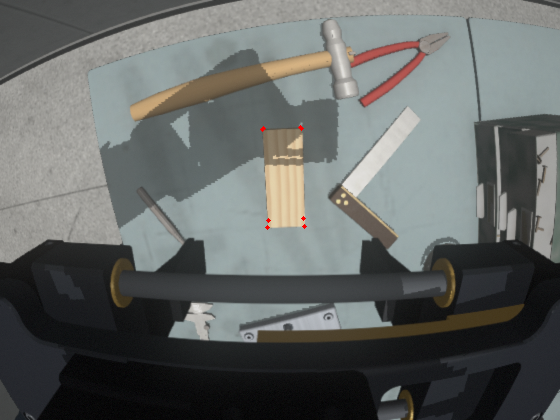

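The offcut is at wrist pixel (284,178), and the box fit matches it to 4%. The try square is clear of a partly closed gripper. Next: align, descend and grip.

Emit:
{"method": "send_rows", "body": {
  "moves": [
    [[0,0,-2.6,0,0.2,0,0.5],[0,0,0,0,0,4.8,0.5],[0,0,0,0,0,4.8,0.5],[0,0,0,0,0,4.8,0.5],[0,0,0,0,0,2.0,0.5]]
  ]
}}

```text
time_s: 3.5
position: [0.4949, 0.3617, 0.079]
tcp_rot: [[0.101, 0.995, -0.007], [0.995, -0.101, -0.004], [-0.004, -0.007, -1.0]]
force: [0.9, -0.4, -0.6]
opening: 0.763
```

```bash
python3 - <<'E'
from h import *
m=camera_model("wrist");a=capture("wrist")
print(togo([.498,.363,.007],174.2))
for d in regions_of("wrist","offcut_1")[:2]:
    v,u=np.nonzero(d["mask"]);print(d["p"],len(u),ray(m,[u.mean(),v.mean()],.03,True)[0])
    p,c=fitbox([(m,d["mask"],True)],(.046,.12,.03),(.498,.363,3.));print(p,np.degrees(p[2]),c)
cv2.imwrite("pics/w2.png",a)
E
```

```text
([0.26, 0.43, 7.02], 'turn about tool z', np.float64(-0.02), 'tilt', [-0.01, -0.005, -1.0], 'j6', np.float64(31.5))
0.65 9498 [0.49940868 0.3782514  0.03      ]
[0.49802995 0.36300895 3.04069966] 174.219257237118 0.1827232977840536
```

View pics/w2.png

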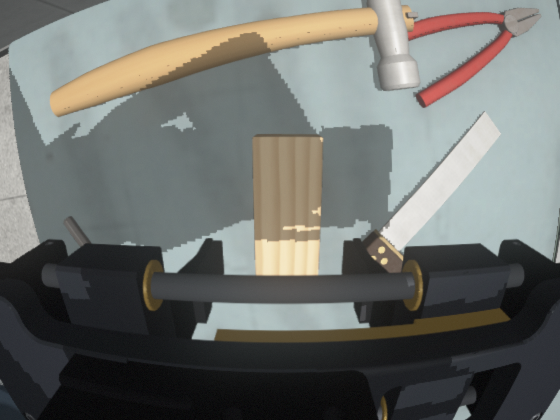

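The wood at (287,205) is centred between the fingers at (215,270) and (350,270). Descending now.

Emit:
{"method": "send_rows", "body": {
  "moves": [
    [[0,0,0,0.2,0.2,2.5,0.5],[0,0,0,0,0,3.0,0.5],[0,0,0,0,0,1.6,0.5],[0,0,0,0,0,0,0.5],[0,0,0,0,0,0,-0.5]]
  ]
}}

```text
time_s: 4.1
position: [0.5008, 0.3654, 0.0136]
tcp_rot: [[0.102, 0.995, 0.001], [0.995, -0.102, 0.001], [0.001, 0.001, -1.0]]
force: [-0.1, -0.1, 0.1]
opening: 0.713
```

Emit:
{"method": "send_rows", "body": {
  "moves": [
    [[0,0,0,0,0,0,-0.5],[0,0,0,0,0,0,-0.5],[0,0,0,0,0,0,-0.5],[0,0,0,0,0,0,-0.5],[0,0,0,0,0,0,-0.5]]
  ]
}}

```text
time_s: 4.6
position: [0.5004, 0.3653, 0.0139]
tcp_rot: [[0.103, 0.995, 0.001], [0.995, -0.103, 0.001], [0.001, 0.001, -1.0]]
force: [-0.8, 0.4, 6.0]
opening: 0.523
```

Emit:
{"method": "send_rows", "body": {
  "moves": [
    [[0,0,0,0,0,0,0.4],[0,0,0,0,0,0,0.4],[0,0,0,0,0,0.6,0.4],[0,0,0,0,0,0,0.4],[0,0,0,0,0,0,-0.5]]
  ]
}}

```text
time_s: 5.1
position: [0.4997, 0.3647, 0.0059]
tcp_rot: [[0.103, 0.995, -0.001], [0.995, -0.103, -0.001], [-0.001, -0.001, -1.0]]
force: [-0.2, -0.0, 0.0]
opening: 0.657
```

Emit:
{"method": "send_rows", "body": {
  "moves": [
    [[0,0,0,0,0,0,-0.5],[0,0,0,0,0,0,-0.5],[0,0,0,0,0,0,-0.5],[0,0,0,0,0,0,-0.5],[0,0,0,0,0,0,-0.5]]
  ]
}}

```text
time_s: 5.6
position: [0.5, 0.3649, 0.0065]
tcp_rot: [[0.103, 0.995, -0.0], [0.995, -0.103, -0.0], [-0.0, -0.0, -1.0]]
force: [-0.6, 0.2, -1.0]
opening: 0.528
```

Emit:
{"method": "send_rows", "body": {
  "moves": [
    [[0,0,0,0,0,-3,-0.5],[0,0,0,0,0,-4,-0.5],[0,0,0,0,0,-4,-0.5],[0,0,0,0,0,-3,-0.5],[0,0,0,0,0,0,-0.5]]
  ]
}}

```text
time_s: 6.1
position: [0.503, 0.3666, 0.1516]
tcp_rot: [[0.103, 0.995, 0.009], [0.995, -0.103, 0.005], [0.006, 0.009, -1.0]]
force: [0.8, 0.8, -1.4]
opening: 0.527
```

```bash
python3 - <<'E'
from h import *
J=np.array([.4845,.0245]);a=.1525
t=R2(a)@[-.008,.042]+J
print(t,togo([*t,.15],np.degrees(a)),readout.read_state()["opening"])
E
```

```text
[0.47021264 0.06479729] ([-30.35, -0.16, -0.01], 'turn about tool z', np.float64(-14.63), 'tilt', [0.009, 0.005, -1.0], 'j6', np.float64(31.7)) 0.5266006763642542
```

Emit:
{"method": "send_rows", "body": {
  "moves": [
    [[0,0,0,-4.5,0,0,-0.5],[0,0,0,-4.5,0,0,-0.5],[0,0,0,-4.5,0,0,-0.5],[0,0,0,-4.5,0,0,-0.5],[0,0,0,-4.0,0,0,-0.5]]
  ]
}}

```text
time_s: 6.6
position: [0.4758, 0.1442, 0.1454]
tcp_rot: [[0.103, 0.995, -0.003], [0.995, -0.103, -0.0], [-0.001, -0.003, -1.0]]
force: [-0.3, -0.1, -0.5]
opening: 0.525
```

Emit:
{"method": "send_rows", "body": {
  "moves": [
    [[0,0,0,-4.0,0,0,-0.5],[0,0,0,-4.0,0,0,-0.5],[0,0,-7.3,0,0,0,-0.5],[0,0,-7.3,0,0,0,-0.5],[0,0,0,0,0,0,-0.5]]
  ]
}}

```text
time_s: 7.1
position: [0.4682, 0.0661, 0.1456]
tcp_rot: [[-0.15, 0.989, -0.002], [0.989, 0.15, 0.0], [0.001, -0.002, -1.0]]
force: [-0.3, -0.4, -1.6]
opening: 0.525
```

```bash
python3 - <<'E'
from h import *
J=np.array([.4845,.0245]);a=.1525
t=R2(a)@[-.008,.042]+J
print(readout.read_state()["position"],togo([*t,.15],np.degrees(a)))
m=camera_model("wrist");im=capture("wrist")
j=np.array([[28,90,30],[28,10,30],[0,115,30],[75,128,16],[75,-95,16],[-75,128,16]])/1000
w=np.c_[j[:,:2]@R2(a).T+J,j[:,2]];q=project(m,w,True);print(np.round(q,1).tolist())
cv2.imwrite("pics/w3.png",im)
E
```

```text
[0.46823074 0.06605143 0.1455949 ] ([-0.15, 0.18, -0.44], 'turn about tool z', np.float64(-0.12), 'tilt', [-0.002, 0.0, -1.0], 'j6', np.float64(-14.2))
[[326.3, 149.6], [323.6, 236.9], [293.9, 120.3], [375.7, 108.1], [359.2, 319.2], [209.9, 107.4]]
```

View pics/w3.png

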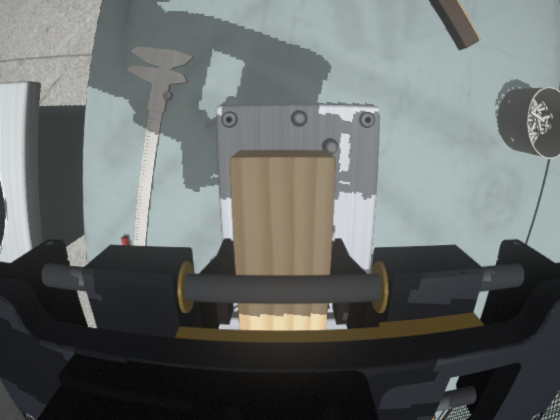

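Wrist view: end-pin top at (299,116), far side-pin top at (331,146), plate corners at (379,104) and (219,107). That is a few pixels off my prediction, so I'll refit the jig jointly.

```bash
python3 - <<'E'
from h import *
from scipy.optimize import least_squares
m=camera_model("wrist");ms=camera_model("side")
L=np.array([[28,90,30],[0,115,30],[75,128,16],[-75,128,16]])/1000;uv=np.array([[331,145],[299,116.],[379,104],[219,107]])
Ls=np.array([[75,128,16],[75,-95,16],[-75,-95,16],[-75,128,16],[28,90,30],[28,10,30],[0,115,30]])/1000.
us=np.array([[182,142],[547,262],[450,500],[62,358],[202,217],[337,263],[138,244]])/5+[204.6,189.6]
g=lambda p,L:np.c_[L[:,:2]@R2(p[2]).T+p[:2],L[:,2]]
for w in(0,.5,2):
    r=least_squares(lambda p:np.r_[(project(m,g(p,L),True)-uv).ravel(),w*(project(ms,g(p,Ls))-us).ravel()],[.485,.025,.15]);p=r.x
    print(w,p,np.degrees(p[2]),np.round(r.fun[:8],1))
    t=R2(p[2])@[-.006,.044]+p[:2];print(t,togo([*t,.1],np.degrees(p[2])))
E
```

```text
0 [0.49165419 0.02880532 0.1736152 ] 9.947418448739782 [ 1.7  0.7  0.7  1.   1.5 -0.5 -4.1 -1.1]
[0.47814364 0.07110739] ([0.32, 1.04, 4.57], 'turn about tool z', np.float64(-1.42), 'tilt', [-0.002, 0.0, -1.0], 'j6', np.float64(-14.0))
0.5 [0.49049783 0.02854791 0.16538529] 9.475879314525354 [ 1.2  1.   0.5  1.   1.4  0.2 -4.3 -1.7]
[0.47733588 0.07095974] ([0.32, 0.96, 4.57], 'turn about tool z', np.float64(-0.95), 'tilt', [-0.002, 0.0, -1.0], 'j6', np.float64(-14.0))
2 [0.48685858 0.02695636 0.14562657] 8.343788067166976 [-1.2  2.8 -1.4  2.2  0.   2.8 -5.7 -2.2]
[0.47453714 0.06961995] ([0.23, 0.66, 4.57], 'turn about tool z', np.float64(0.19), 'tilt', [-0.002, 0.0, -1.0], 'j6', np.float64(-14.0))
```

```bash
python3 - <<'E'
from h import *
m=camera_model("wrist");s=readout.read_state();R=np.array(s["tcp_rot"])
for z in(.169,):
  for q in([232,157],[334,156],[232,152],[334,152]): print(q,np.round(R.T@(ray(m,q,z,True)[0]-s["position"])*1000,1))
J=np.array([.4895,.028]);a=np.radians(9.3)
t=R2(a)@[-.007,.047]+J;print(t,togo([*t,.06],9.3))
E
```

```text
[232, 157] [ 57.7 -21.6 -23.2]
[334, 156] [ 58.1  22.6 -23.3]
[232, 152] [ 59.9 -21.5 -23.2]
[334, 152] [ 59.9  22.5 -23.3]
[0.47499663 0.07325099] ([0.58, 0.77, 8.57], 'turn about tool z', np.float64(-0.77), 'tilt', [-0.002, 0.0, -1.0], 'j6', np.float64(-14.0))
```

Emit:
{"method": "send_rows", "body": {
  "moves": [
    [[0,0,-0.8,0.6,0.8,0,-0.5],[0,0,0,0,0,3,-0.5],[0,0,0,0,0,4,-0.5],[0,0,0,0,0,2,-0.5],[0,0,0,0,0,0,-0.5]]
  ]
}}

```text
time_s: 7.65
position: [0.4746, 0.0746, 0.054]
tcp_rot: [[-0.165, 0.986, -0.006], [0.986, 0.165, 0.001], [0.002, -0.006, -1.0]]
force: [-1.0, -0.2, -0.4]
opening: 0.527
```

```bash
python3 - <<'E'
from h import *
s=readout.read_state();m=camera_model("wrist");im=capture("wrist")
J=np.array([.4895,.028]);a=np.radians(9.3);print(np.round(s["position"],4))
j=np.array([[28,90,30],[0,115,30],[75,128,16],[-75,128,16]])/1000
q=project(m,np.c_[j[:,:2]@R2(a).T+J,j[:,2]],True);print(np.round(q,1).tolist())
cv2.imwrite("pics/w4.png",cv2.resize(im[30:300,180:420],None,fx=2,fy=2,interpolation=cv2.INTER_CUBIC))
E
```

```text
[0.4746 0.0746 0.054 ]
[[342.3, 174.5], [295.2, 131.0], [411.3, 114.3], [175.4, 111.9]]
```

View pics/w4.png

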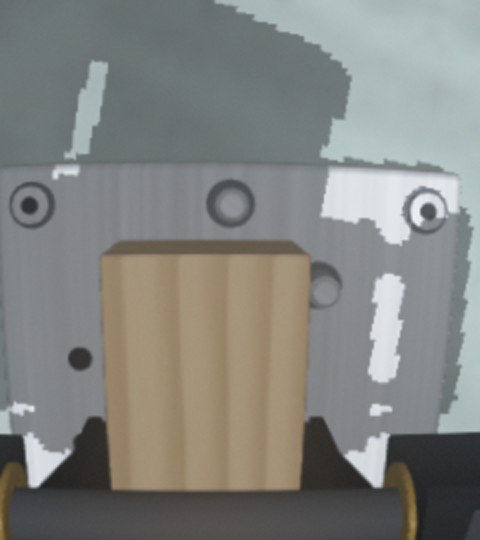

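The end pin at (295.5,131) and the side pin at (343,172) now match the prediction to about 2 px. The wood will pass inside the pins, so I'm lowering it.

Emit:
{"method": "send_rows", "body": {
  "moves": [
    [[0,0,0,0,0,1.5,-0.5],[0,0,0,0,0,1.0,-0.5],[0,0,0,0,0,0.5,-0.5],[0,0,0,0,0,0,-0.5],[0,0,0,0,0,0,-0.5]]
  ]
}}

```text
time_s: 8.2
position: [0.4766, 0.0737, 0.027]
tcp_rot: [[-0.165, 0.986, 0.001], [0.986, 0.165, -0.0], [-0.0, 0.001, -1.0]]
force: [0.9, 0.5, -0.7]
opening: 0.527
```

Emit:
{"method": "send_rows", "body": {
  "moves": [
    [[0,0,0,0,0,0.1,-0.5],[0,0,0,0,0,0,-0.5],[0,0,0,0,0.2,0,-0.5],[0,0,0,0,0.2,0,-0.5],[0,0,0,0,0,0,-0.5]]
  ]
}}

```text
time_s: 8.7
position: [0.4809, 0.0743, 0.0257]
tcp_rot: [[-0.165, 0.986, 0.001], [0.986, 0.165, -0.0], [-0.0, 0.001, -1.0]]
force: [0.5, -0.4, -1.5]
opening: 0.529
```

Emit:
{"method": "send_rows", "body": {
  "moves": [
    [[0,0,0,0,0,0.15,-0.5],[0,0,0,0,0,0.1,-0.5],[0,0,0,0,0,0,-0.5],[0,0,0,0,0.05,0,-0.5],[0,0,0,0,0,0,-0.5]]
  ]
}}

```text
time_s: 9.2
position: [0.4807, 0.0744, 0.023]
tcp_rot: [[-0.165, 0.986, 0.0], [0.986, 0.165, -0.0], [-0.0, 0.0, -1.0]]
force: [0.3, -0.0, -1.2]
opening: 0.524
```

Emit:
{"method": "send_rows", "body": {
  "moves": [
    [[0,0,0,0,0.1,0,-0.5],[0,0,0,0,0,0,-0.5],[0,0,0,0,0.1,0,-0.5],[0,0,0,0,0,0,-0.5],[0,0,0,0,0,0,-0.5]]
  ]
}}

```text
time_s: 9.7
position: [0.4814, 0.0747, 0.0229]
tcp_rot: [[-0.165, 0.986, -0.003], [0.986, 0.165, 0.0], [0.001, -0.003, -1.0]]
force: [-3.0, -1.6, 0.2]
opening: 0.525
```

Emit:
{"method": "send_rows", "body": {
  "moves": [
    [[0,0,0,0,0.1,0,-0.5],[0,0,0,0,0,0,-0.5],[0,0,0,0.1,0,0,-0.5],[0,0,0,0.1,0,0,-0.5],[0,0,0,0,0,0,-0.5]]
  ]
}}

```text
time_s: 10.2
position: [0.4811, 0.0768, 0.0226]
tcp_rot: [[-0.165, 0.986, -0.005], [0.986, 0.165, 0.0], [0.001, -0.005, -1.0]]
force: [-3.8, -2.8, -0.6]
opening: 0.528
```

Emit:
{"method": "send_rows", "body": {
  "moves": [
    [[0,0,0,0.1,0,0,-0.5],[0,0,0,0,0,0,-0.5],[0,0,0,0.1,0,0,-0.5],[0,0,0,0,0,0,-0.5],[0,0,0,0,0,0,-0.5]]
  ]
}}

```text
time_s: 10.7
position: [0.4808, 0.0787, 0.0226]
tcp_rot: [[-0.165, 0.986, -0.005], [0.986, 0.165, 0.0], [0.001, -0.005, -1.0]]
force: [-4.4, -2.6, -1.2]
opening: 0.525
```

Emit:
{"method": "send_rows", "body": {
  "moves": [
    [[0,0,0,0.1,0,0,-0.5],[0,0,0,0,0,0,-0.5],[0,0,0,0.1,0,0,-0.5],[0,0,0,0,0,0,-0.5],[0,0,0,0,0,0,-0.5]]
  ]
}}

```text
time_s: 11.2
position: [0.4808, 0.079, 0.0227]
tcp_rot: [[-0.166, 0.986, -0.005], [0.986, 0.166, -0.002], [-0.001, -0.005, -1.0]]
force: [-5.0, -11.5, -1.4]
opening: 0.524
```

Emit:
{"method": "send_rows", "body": {
  "moves": [
    [[0,0,0,0,0,0.1,-0.5],[0,0,0,0,0.1,0,-0.5],[0,0,0,0,0,0,-0.5],[0,0,0,0,0,0,-0.5],[0,0,0,0,0,0,0.3]]
  ]
}}

```text
time_s: 11.7
position: [0.482, 0.08, 0.0223]
tcp_rot: [[-0.166, 0.986, -0.003], [0.986, 0.166, -0.001], [-0.0, -0.003, -1.0]]
force: [-2.7, -2.2, 0.4]
opening: 0.561
```

Emit:
{"method": "send_rows", "body": {
  "moves": [
    [[0,0,0,0,0,0,0.3],[0,0,0,0,0,0,0.3],[0,0,0,0,0,0,0.3],[0,0,0,0,0.2,0,0.3],[0,0,0,0,0.2,0,0.3]]
  ]
}}

```text
time_s: 12.2
position: [0.4857, 0.0817, 0.0219]
tcp_rot: [[-0.166, 0.986, -0.004], [0.986, 0.166, -0.0], [0.0, -0.004, -1.0]]
force: [-5.2, -3.9, 3.0]
opening: 0.649
```

Emit:
{"method": "send_rows", "body": {
  "moves": [
    [[0,0,0,0,0.1,0,0.3],[0,0,0,0,0,0,0.3],[0,0,0,0,0,0,0.3],[0,0,0,0,0,0,0.3],[0,0,0,0,0,0,0.3]]
  ]
}}

```text
time_s: 12.7
position: [0.4857, 0.0817, 0.0218]
tcp_rot: [[-0.166, 0.986, -0.006], [0.986, 0.166, -0.0], [0.001, -0.006, -1.0]]
force: [-3.8, -3.4, 3.4]
opening: 0.65
```

```bash
python3 - <<'E'
from h import *
im=capture("wrist")
cv2.imwrite("pics/w5.png",cv2.resize(im[30:300,140:440],None,fx=2.2,fy=2.2,interpolation=cv2.INTER_CUBIC))
E
```

```text
(no output)
```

View pics/w5.png

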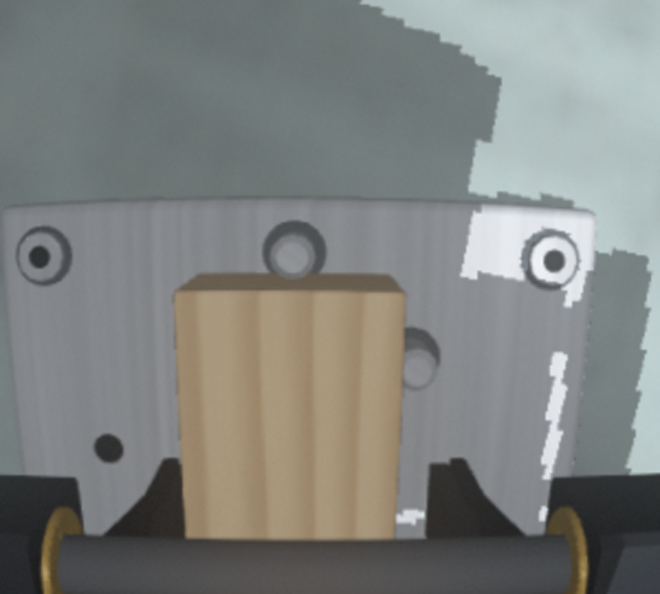

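The wood touches the end pin at crop (294,270) and the far side pin at (405,360). Its edges are parallel to the plate. Now I'll back the finger off, retract and locate the knob.

Emit:
{"method": "send_rows", "body": {
  "moves": [
    [[0,0,0,0,-0.3,0,0.3],[0,0,0,0,-0.25,0,0.3],[0,0,0,0,0,0,0.3],[0,0,0,0,0,-1,0.3],[0,0,0,0,0,-2,0.3]]
  ]
}}

```text
time_s: 13.25
position: [0.4829, 0.081, 0.0519]
tcp_rot: [[-0.165, 0.986, -0.002], [0.986, 0.165, 0.0], [0.0, -0.002, -1.0]]
force: [1.6, -0.6, 1.2]
opening: 0.652
```

Emit:
{"method": "send_rows", "body": {
  "moves": [
    [[0,0,0,0,0,-4,0.3],[0,0,0,0,0,-4,0.3],[0,0,0,0,0,-4,0.3],[0,0,0,0,0,-4,0.3],[0,0,0,0,0,0,0]]
  ]
}}

```text
time_s: 13.75
position: [0.4874, 0.0809, 0.2182]
tcp_rot: [[-0.165, 0.986, 0.014], [0.986, 0.165, -0.001], [-0.003, 0.014, -1.0]]
force: [1.3, -0.9, 0.1]
opening: 0.613
```

```bash
python3 - <<'E'
from h import *
s=readout.read_state();print(np.round(s["position"],4))
J=np.array([.4892,.0278]);a=np.radians(9.3)
A=J+R2(a)@[0,-.055];print("axis",A)
ms=camera_model("side")
k=np.array([[497,85]])/5+[204.6,189.6];print("knob top side0",ray(ms,k,.147))
for n in("wrist","side"):
    im=capture(n);m=camera_model(n)
    for t in("clamp_knob","offcut_1"):
        for d in regions_of(n,t)[:3]:
            v,u=np.nonzero(d["mask"]);print(n,t,round(d["p"],2),len(u),u.mean(),v.mean())
            if t=="offcut_1" and len(u)>300:
                c=J+R2(a)@[0,.05];q,e=fitbox([(m,d["mask"],n=="wrist")],(.046,.12,.03),(*c,a),.016)
                print("  fit jig xy mm",R2(-a)@(q[:2]-J)*1000,np.degrees(q[2]),e)
    cv2.imwrite(f"pics/x_{n}.png",im)
    if n=="side":
        th=np.array([0,.06,.12]);
        for z in(.147,.12):print(project(m,np.c_[A+.09*np.c_[np.cos(a-th),np.sin(a-th)],np.full(3,z)]))
x=cv2.imread("pics/x_wrist.png");y=cv2.imread("pics/x_side.png")[180:300,200:330]
o=np.hstack([x[:, :],cv2.resize(np.vstack([y,y*0])[:210],(240,420))]) if 0 else x
cv2.imwrite("pics/w6.png",o);cv2.imwrite("pics/s6.png",cv2.resize(y,None,fx=5,fy=5,interpolation=cv2.INTER_CUBIC))
E
```

```text
[0.4874 0.0809 0.2182]
axis [ 0.49808821 -0.02647706]
knob top side0 [[ 0.58090958 -0.01459021  0.147     ]]
wrist clamp_knob 0.5 150 276.6333333333333 270.03333333333336
wrist offcut_1 0.63 4853 273.7360395631568 186.06573253657533
  fit jig xy mm [-2.70197493 50.36737208] 9.217278579639338 0.04772871439942142
side clamp_knob 0.83 792 292.050505050505 246.71085858585857
side offcut_1 0.68 903 254.14174972314507 244.82613510520488
  fit jig xy mm [-3.44742404 49.22630706] 7.834416299339452 0.1454541506525091
side offcut_1 0.67 978 352.0562372188139 331.5838445807771
  fit jig xy mm [1178.49586411  632.62368818] -68.35582297380179 1.0
[[304.21636945 204.43709179]
 [306.23704598 205.11945876]
 [308.21241254 205.90143869]]
[[303.81150995 210.4035126 ]
 [305.79114674 211.0785131 ]
 [307.72622844 211.85195471]]
```

View pics/s6.png

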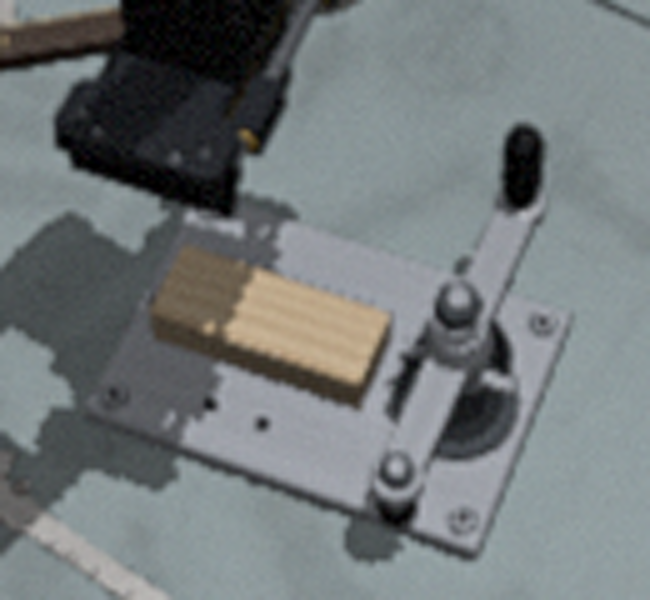

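Emit:
{"method": "send_rows", "body": {
  "moves": [
    [[0,0,0,-3.6,2.8,0,0],[0,0,0,-3.6,2.8,0,0],[0,0,0,-3.6,2.7,0,0],[0,0,-8,0,0,0,0],[0,0,-8,0,0,0,0]]
  ]
}}

```text
time_s: 14.55
position: [0.5831, -0.0133, 0.2099]
tcp_rot: [[-0.434, 0.901, -0.003], [0.901, 0.434, 0.001], [0.002, -0.003, -1.0]]
force: [-0.6, 0.4, -0.1]
opening: 0.498
```

Emit:
{"method": "send_rows", "body": {
  "moves": [
    [[0,0,-8,0,0,0,0],[0,0,-8,0,0,0,0],[0,0,-8,0,0,0,0],[0,0,-8,0,0,0,0],[0,0,-8,0,0,0,0]]
  ]
}}

```text
time_s: 15.05
position: [0.582, -0.0118, 0.2102]
tcp_rot: [[-0.912, 0.41, -0.004], [0.41, 0.912, 0.001], [0.004, -0.001, -1.0]]
force: [0.4, 0.9, -0.0]
opening: 0.502
```

Emit:
{"method": "send_rows", "body": {
  "moves": [
    [[0,0,-8,0,0,0,0],[0,0,-8,0,0,0,0],[0,0,-8,0,0,0,0],[0,0,-8,0,0,0,0],[0,0,0,0,0,0,0]]
  ]
}}

```text
time_s: 15.55
position: [0.5821, -0.0118, 0.2104]
tcp_rot: [[-0.991, -0.13, -0.003], [-0.13, 0.991, 0.001], [0.003, 0.001, -1.0]]
force: [0.4, -0.8, -0.1]
opening: 0.5
```

```bash
python3 - <<'E'
from h import *
print(readout.read_state()["position"],togo([.587,-.0135,.2],98))
m=camera_model("wrist");im=capture("wrist")
A=np.array([.4981,-.0265]);a=np.radians(9.3);
k=lambda t,z:[*(A+.09*np.array([np.cos(a-t),np.sin(a-t)])),z]
P=project(m,[k(0,.147),k(.12,.147),k(0,.09),[*A,.129],[*readout.read_state()["position"][:2],.147]],True);print(np.round(P,1).tolist())
for d in regions_of("wrist","clamp_knob")[:3]:
    v,u=np.nonzero(d["mask"]);print(d["p"],len(u),u.mean(),v.mean(),u.min(),u.max(),v.min(),v.max())
cv2.imwrite("pics/w7.png",im)
E
```

```text
[ 0.58210168 -0.01177472  0.21036544] ([-0.47, -0.24, 1.03], 'turn about tool z', np.float64(-0.51), 'tilt', [-0.003, 0.001, -1.0], 'j6', np.float64(-109.6))
[[281.2, 226.4], [266.5, 226.0], [281.3, 205.5], [277.3, 102.5], [282.2, 220.4]]
0.82 5586 277.9235588972431 120.94718940207662 245 310 4 236
```

View pics/w7.png

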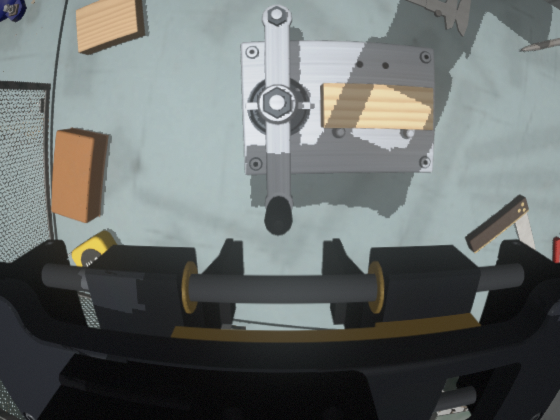

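The knob top is at (279,222) and the fingers straddle it at cols 232 and 335. The spindle at (277,103) matches the prediction, and the wood sits against the pins at (338,132) and (407,133). Lowering the cage over the knob.

Emit:
{"method": "send_rows", "body": {
  "moves": [
    [[0,0,0,-0.3,-0.15,2,0],[0,0,0,0,0,4,0],[0,0,0,0,0,3,0],[0,0,0,0,0,1.9,0],[0,0,0,0,0,0,-0.2]]
  ]
}}

```text
time_s: 16.15
position: [0.5834, -0.0125, 0.0997]
tcp_rot: [[-0.992, -0.128, -0.007], [-0.128, 0.992, 0.002], [0.007, 0.003, -1.0]]
force: [-0.5, -0.1, 0.7]
opening: 0.466
```

Emit:
{"method": "send_rows", "body": {
  "moves": [
    [[0,0,0,0,0,0,-0.2],[0,0,0,0,0,0,-0.2],[0,0,0,0,0,0,-0.2],[0,0,0,0,0,0,-0.2],[0,0,0,0,0,0,-0.2]]
  ]
}}

```text
time_s: 16.65
position: [0.5864, -0.0131, 0.1038]
tcp_rot: [[-0.991, -0.13, 0.001], [-0.13, 0.991, -0.0], [-0.001, -0.0, -1.0]]
force: [-0.3, -1.2, 0.1]
opening: 0.402
```

Emit:
{"method": "send_rows", "body": {
  "moves": [
    [[0,0,2,0.01,-0.31,0,-0.2],[0,0,2,0.01,-0.31,0,-0.2],[0,0,2,0.01,-0.31,0,-0.2],[0,0,2,0.01,-0.31,0,-0.2],[0,0,2,0.01,-0.31,0,-0.2]]
  ]
}}

```text
time_s: 17.15
position: [0.5867, -0.028, 0.1031]
tcp_rot: [[-0.999, 0.047, 0.001], [0.047, 0.999, 0.001], [-0.001, 0.001, -1.0]]
force: [2.4, 4.3, -0.4]
opening: 0.399
```

```bash
cat >> h.py <<'E'
A=np.array([.4981,-.0265]);a0=np.radians(9.3)
def knob():
    s=readout.read_state();p=s["position"];R=np.array(s["tcp_rot"]);d=p[:2]-A
    th=9.3-np.degrees(np.arctan2(d[1],d[0]));yaw=np.degrees(np.arctan2(R[1,0],R[0,0]))
    print("t",s["time_s"],"r mm",round(np.hypot(*d)*1000,1),"tcp angle deg",round(th,1),"tool turned deg",round((9.3-(yaw+180)+180)%360-180,1),"z",round(p[2],4),"F tool",np.round(R.T@s["force"],1),"Fw",np.round(s["force"],1),"open mm",round(s["opening"]*87,1))
E
python3 -c "from h import *;knob()"
```

```text
t 17.15 r mm 88.6 tcp angle deg 10.2 tool turned deg 12.0 z 0.1031 F tool [-2.2  4.4  0.4] Fw [ 2.4  4.3 -0.4] open mm 34.7
```

Emit:
{"method": "send_rows", "body": {
  "moves": [
    [[0,0,2,0,-0.32,0,-0.2],[0,0,2,0,-0.32,0,-0.2],[0,0,2,0,-0.32,0,-0.2],[0,0,2,0,-0.32,0,-0.2],[0,0,2,0,-0.32,0,-0.2]]
  ]
}}

```text
time_s: 17.65
position: [0.5852, -0.0448, 0.1032]
tcp_rot: [[-0.976, 0.219, 0.001], [0.219, 0.976, -0.0], [-0.001, 0.0, -1.0]]
force: [2.3, 3.6, -0.4]
opening: 0.402
```

Emit:
{"method": "send_rows", "body": {
  "moves": [
    [[0,0,2,0,-0.32,0,-0.2],[0,0,2,0,-0.32,0,-0.2],[0,0,2,0,-0.32,0,-0.2],[0,0,2,0,-0.32,0,-0.2],[0,0,2,0,-0.32,0,-0.2]]
  ]
}}

```text
time_s: 18.15
position: [0.581, -0.0597, 0.1032]
tcp_rot: [[-0.923, 0.386, 0.002], [0.386, 0.923, 0.001], [-0.002, 0.001, -1.0]]
force: [4.8, 6.3, -0.0]
opening: 0.404
```

```bash
python3 -c "from h import *;knob()"
```

```text
t 18.15 r mm 89.3 tcp angle deg 31.1 tool turned deg 32.0 z 0.1032 F tool [-2.   7.6  0. ] Fw [ 4.8  6.3 -0. ] open mm 35.1
```

Emit:
{"method": "send_rows", "body": {
  "moves": [
    [[0,0,2,0,-0.31,0,-0.2],[0,0,2,0,-0.31,0,-0.2],[0,0,2,0,-0.31,0,-0.2],[0,0,2,0,-0.31,0,-0.2],[0,0,2,0,-0.31,0,-0.2]]
  ]
}}

```text
time_s: 18.65
position: [0.575, -0.0724, 0.1038]
tcp_rot: [[-0.841, 0.541, 0.004], [0.541, 0.841, 0.002], [-0.003, 0.004, -1.0]]
force: [6.6, 9.0, 2.3]
opening: 0.402
```

Emit:
{"method": "send_rows", "body": {
  "moves": [
    [[0,0,2,0,-0.31,0,-0.2],[0,0,2,0,-0.31,0,-0.2],[0,0,2,0,-0.31,0,-0.2],[0,0,2,0,-0.31,0,-0.2],[0,0,2,0,-0.31,0,-0.2]]
  ]
}}

```text
time_s: 19.15
position: [0.5671, -0.0843, 0.1048]
tcp_rot: [[-0.734, 0.679, 0.007], [0.679, 0.734, 0.003], [-0.004, 0.007, -1.0]]
force: [7.9, 12.7, 6.2]
opening: 0.402
```

```bash
python3 -c "from h import *;knob()"
```

```text
t 19.15 r mm 90.0 tcp angle deg 49.3 tool turned deg 52.1 z 0.1048 F tool [ 2.8 14.7 -6.1] Fw [ 7.9 12.7  6.2] open mm 35.0
```

Emit:
{"method": "send_rows", "body": {
  "moves": [
    [[0,0,1,0,-0.1,0,-0.2],[0,0,1,0,-0.15,0,-0.2],[0,0,1,0,-0.15,0,-0.2],[0,0,1,0,-0.15,0,-0.2],[0,0,1,0,-0.15,0,-0.2]]
  ]
}}

```text
time_s: 19.65
position: [0.5624, -0.0902, 0.1048]
tcp_rot: [[-0.673, 0.74, 0.008], [0.74, 0.673, 0.001], [-0.005, 0.007, -1.0]]
force: [6.7, 9.8, 5.6]
opening: 0.399
```

```bash
python3 -c "from h import *;knob()"
```

```text
t 19.65 r mm 90.5 tcp angle deg 54.0 tool turned deg 57.0 z 0.1048 F tool [ 2.7 11.7 -5.5] Fw [6.7 9.8 5.6] open mm 34.7
```

Emit:
{"method": "send_rows", "body": {
  "moves": [
    [[0,0,1,0,-0.15,0,-0.2],[0,0,1,0,-0.15,0,-0.2],[0,0,1,0,-0.15,0,-0.2],[0,0,1,0,-0.15,0,-0.2],[0,0,1,0,-0.15,0,-0.2]]
  ]
}}

```text
time_s: 20.15
position: [0.5574, -0.0954, 0.105]
tcp_rot: [[-0.606, 0.795, 0.009], [0.795, 0.606, 0.0], [-0.006, 0.008, -1.0]]
force: [6.5, 9.6, 5.0]
opening: 0.405
```

```bash
python3 -c "from h import *;knob()"
```

```text
t 20.15 r mm 90.9 tcp angle deg 58.6 tool turned deg 62.0 z 0.105 F tool [ 3.7 11.1 -5. ] Fw [6.5 9.6 5. ] open mm 35.2
```

Emit:
{"method": "send_rows", "body": {
  "moves": [
    [[0,0,0.8,0.02,-0.15,0,-0.2],[0,0,0.8,0.02,-0.15,0,-0.2],[0,0,0.8,0.02,-0.15,0,-0.2],[0,0,0.8,0.02,-0.15,0,-0.2],[0,0,0.8,0.02,-0.15,0,-0.2]]
  ]
}}

```text
time_s: 20.65
position: [0.5522, -0.0999, 0.1055]
tcp_rot: [[-0.549, 0.836, 0.013], [0.836, 0.549, -0.002], [-0.008, 0.01, -1.0]]
force: [9.0, 7.7, 5.8]
opening: 0.4
```

```bash
python3 -c "from h import *;knob()"
```

```text
t 20.65 r mm 91.2 tcp angle deg 62.9 tool turned deg 66.0 z 0.1055 F tool [ 1.4 11.8 -5.7] Fw [9.  7.7 5.8] open mm 34.8
```

Emit:
{"method": "send_rows", "body": {
  "moves": [
    [[0,0,0.9,0.02,-0.15,0,-0.2],[0,0,0.9,0.02,-0.15,0,-0.2],[0,0,0.9,0.02,-0.15,0,-0.2],[0,0,0.9,0.02,-0.12,0,-0.2],[0,0,0.9,0.02,-0.12,0,-0.2]]
  ]
}}

```text
time_s: 21.15
position: [0.5469, -0.1035, 0.1058]
tcp_rot: [[-0.482, 0.876, 0.015], [0.876, 0.482, -0.003], [-0.01, 0.012, -1.0]]
force: [10.2, 6.4, 6.9]
opening: 0.401
```

```bash
python3 -c "from h import *;knob()"
```

```text
t 21.15 r mm 91.2 tcp angle deg 66.9 tool turned deg 70.5 z 0.1058 F tool [ 0.7 12.1 -6.8] Fw [10.2  6.4  6.9] open mm 34.9
```

Emit:
{"method": "send_rows", "body": {
  "moves": [
    [[0,0,0.7,0.01,-0.12,0,-0.2],[0,0,0.7,0.01,-0.12,0,-0.2],[0,0,0.7,0.01,-0.12,0,-0.2],[0,0,0.7,0.01,-0.12,0,-0.2],[0,0,0.7,0.01,-0.12,0,-0.2]]
  ]
}}

```text
time_s: 21.65
position: [0.5427, -0.1062, 0.1061]
tcp_rot: [[-0.427, 0.904, 0.018], [0.904, 0.427, -0.004], [-0.011, 0.015, -1.0]]
force: [12.5, 6.2, 5.9]
opening: 0.403
```

```bash
python3 -c "from h import *;knob()"
```

```text
t 21.65 r mm 91.4 tcp angle deg 70.1 tool turned deg 74.0 z 0.1061 F tool [ 0.2 14.  -5.7] Fw [12.5  6.2  5.9] open mm 35.0
```

Emit:
{"method": "send_rows", "body": {
  "moves": [
    [[0,0,0.7,0.01,-0.12,0,-0.2],[0,0,0.7,0.01,-0.12,0,-0.2],[0,0,0.7,0.01,-0.12,0,-0.2],[0,0,0.7,0.01,-0.1,0,-0.2],[0,0,0.7,0.01,-0.1,0,-0.2]]
  ]
}}

```text
time_s: 22.15
position: [0.5321, -0.1085, 0.1043]
tcp_rot: [[-0.374, 0.928, 0.006], [0.928, 0.374, -0.004], [-0.006, 0.004, -1.0]]
force: [3.4, -0.9, 1.3]
opening: 0.405
```

```bash
python3 -c "from h import *;knob()"
```

```text
t 22.15 r mm 88.8 tcp angle deg 76.8 tool turned deg 77.4 z 0.1043 F tool [-2.2  2.8 -1.2] Fw [ 3.4 -0.9  1.3] open mm 35.2
```

On the crest: the tangential force fell from 14 N to 2.8 N at roughly 1.27 rad. From here I take small steps and feel for the notch.

Emit:
{"method": "send_rows", "body": {
  "moves": [
    [[0,0,0.4,0,-0.06,0,-0.2],[0,0,0.4,0,-0.06,0,-0.2],[0,0,0.4,0,-0.06,0,-0.2],[0,0,0.4,0,-0.06,0,-0.2],[0,0,0.4,0,-0.06,0,-0.2]]
  ]
}}

```text
time_s: 22.65
position: [0.5265, -0.1075, 0.1029]
tcp_rot: [[-0.341, 0.94, -0.0], [0.94, 0.341, 0.0], [0.0, -0.0, -1.0]]
force: [2.7, -0.2, 0.4]
opening: 0.403
```

```bash
python3 -c "from h import *;knob()"
```

```text
t 22.65 r mm 85.9 tcp angle deg 80.0 tool turned deg 79.3 z 0.1029 F tool [-1.1  2.5 -0.4] Fw [ 2.7 -0.2  0.4] open mm 35.1
```

Emit:
{"method": "send_rows", "body": {
  "moves": [
    [[0,0,0.4,-0.08,-0.06,0,-0.2],[0,0,0.4,-0.08,-0.06,0,-0.2],[0,0,0.4,-0.08,-0.06,0,-0.2],[0,0,0.4,-0.05,-0.06,0,-0.2],[0,0,0.4,-0.05,-0.06,0,-0.2]]
  ]
}}

```text
time_s: 23.15
position: [0.5245, -0.1114, 0.1029]
tcp_rot: [[-0.309, 0.951, -0.001], [0.951, 0.309, 0.0], [0.001, -0.001, -1.0]]
force: [2.7, 2.0, -0.4]
opening: 0.403
```

```bash
python3 -c "from h import *;knob()"
```

```text
t 23.15 r mm 88.9 tcp angle deg 82.0 tool turned deg 81.3 z 0.1029 F tool [1.1 3.2 0.4] Fw [ 2.7  2.  -0.4] open mm 35.1
```

Emit:
{"method": "send_rows", "body": {
  "moves": [
    [[0,0,0.4,0,-0.06,0,-0.2],[0,0,0.4,0,-0.06,0,-0.2],[0,0,0.4,0,-0.06,0,-0.2],[0,0,0.4,0,-0.06,0,-0.2],[0,0,0.4,0,-0.06,0,-0.2]]
  ]
}}

```text
time_s: 23.65
position: [0.5221, -0.1126, 0.103]
tcp_rot: [[-0.275, 0.961, 0.0], [0.961, 0.275, -0.0], [-0.0, 0.0, -1.0]]
force: [2.9, 1.4, 0.1]
opening: 0.402
```

```bash
python3 -c "from h import *;knob()"
```

```text
t 23.65 r mm 89.4 tcp angle deg 83.8 tool turned deg 83.3 z 0.103 F tool [ 0.5  3.2 -0.1] Fw [2.9 1.4 0.1] open mm 35.0
```

Emit:
{"method": "send_rows", "body": {
  "moves": [
    [[0,0,0.4,0,-0.06,0,-0.2],[0,0,0.4,0,-0.06,0,-0.2],[0,0,0.4,0,-0.06,0,-0.2],[0,0,0.4,0,-0.06,0,-0.2],[0,0,0.4,0,-0.06,0,-0.2]]
  ]
}}

```text
time_s: 24.15
position: [0.5192, -0.1134, 0.1031]
tcp_rot: [[-0.241, 0.97, 0.0], [0.97, 0.241, -0.0], [-0.0, 0.0, -1.0]]
force: [2.4, 2.1, -1.4]
opening: 0.401
```

```bash
python3 -c "from h import *;knob()"
```

```text
t 24.15 r mm 89.4 tcp angle deg 85.7 tool turned deg 85.3 z 0.1031 F tool [1.5 2.8 1.4] Fw [ 2.4  2.1 -1.4] open mm 34.9
```

Emit:
{"method": "send_rows", "body": {
  "moves": [
    [[0,0,0.4,0,-0.06,0,-0.2],[0,0,0.4,0,-0.06,0,-0.2],[0,0,0.4,0,-0.06,0,-0.2],[0,0,0.4,0,-0.06,0,-0.2],[0,0,0.4,0,-0.06,0,-0.2]]
  ]
}}

```text
time_s: 24.65
position: [0.5163, -0.1141, 0.1031]
tcp_rot: [[-0.207, 0.978, 0.0], [0.978, 0.207, -0.0], [-0.0, 0.0, -1.0]]
force: [2.6, 1.9, -1.4]
opening: 0.402
```

```bash
python3 -c "from h import *;knob()"
```

```text
t 24.65 r mm 89.4 tcp angle deg 87.6 tool turned deg 87.3 z 0.1031 F tool [1.3 2.9 1.4] Fw [ 2.6  1.9 -1.4] open mm 34.9
```

Emit:
{"method": "send_rows", "body": {
  "moves": [
    [[0,0,0.4,0,-0.06,0,-0.2],[0,0,0.4,0,-0.06,0,-0.2],[0,0,0.4,0,-0.06,0,-0.2],[0,0,0.4,0,-0.06,0,-0.2],[0,0,0.4,0,-0.06,0,-0.2]]
  ]
}}

```text
time_s: 25.15
position: [0.5132, -0.1147, 0.103]
tcp_rot: [[-0.173, 0.985, -0.0], [0.985, 0.173, -0.0], [-0.0, -0.0, -1.0]]
force: [2.7, 1.8, -1.8]
opening: 0.4
```

```bash
python3 -c "from h import *;knob()"
```

```text
t 25.15 r mm 89.5 tcp angle deg 89.6 tool turned deg 89.3 z 0.103 F tool [1.4 3.  1.8] Fw [ 2.7  1.8 -1.8] open mm 34.8
```

Emit:
{"method": "send_rows", "body": {
  "moves": [
    [[0,0,0.4,0,-0.06,0,-0.2],[0,0,0.4,0,-0.06,0,-0.2],[0,0,0.4,0,-0.06,0,-0.2],[0,0,0.4,0,-0.06,0,-0.2],[0,0,0.4,0,-0.06,0,-0.2]]
  ]
}}

```text
time_s: 25.65
position: [0.51, -0.1151, 0.103]
tcp_rot: [[-0.139, 0.99, -0.001], [0.99, 0.139, -0.0], [0.0, -0.001, -1.0]]
force: [1.3, 0.1, -0.2]
opening: 0.404
```

```bash
python3 -c "from h import *;knob()"
```

```text
t 25.65 r mm 89.4 tcp angle deg 91.7 tool turned deg 91.3 z 0.103 F tool [-0.1  1.3  0.2] Fw [ 1.3  0.1 -0.2] open mm 35.1
```

Emit:
{"method": "send_rows", "body": {
  "moves": [
    [[0,0,0.3,0,-0.05,0,-0.2],[0,0,0.3,0,-0.05,0,-0.2],[0,0,0.3,0,-0.05,0,-0.2],[0,0,0.3,0,-0.05,0,-0.2],[0,0,0,0,0,0,-0.2]]
  ]
}}

```text
time_s: 26.15
position: [0.5082, -0.1153, 0.103]
tcp_rot: [[-0.118, 0.993, -0.0], [0.993, 0.118, 0.0], [0.0, -0.0, -1.0]]
force: [-0.2, 0.5, -0.6]
opening: 0.4
```

```bash
python3 - <<'E'
from h import *
knob()
ims=[cv2.imread("pics/x_side.png"),capture("side")]
m=camera_model("side")
for t in np.radians([84,88,92]):
    for z in(.147,.155):print(np.degrees(t),z,np.round(project(m,[*(A+.09*np.array([np.cos(a0-t),np.sin(a0-t)])),z]),1))
w=capture("wrist");c=capture("scene")
cv2.imwrite("pics/s8.png",np.hstack([cv2.resize(ims[1][190:310,220:360],None,fx=3,fy=3.5,interpolation=cv2.INTER_CUBIC),cv2.resize(w,(380,420))[:, :]]))
cv2.imwrite("pics/x_scene2.png",c)
E
```

```text
t 26.15 r mm 89.4 tcp angle deg 92.8 tool turned deg 92.5 z 0.103 F tool [ 0.5 -0.1  0.6] Fw [-0.2  0.5 -0.6] open mm 34.8
84.0 0.147 [[328.7 241.8]]
84.0 0.155 [[329.  240.2]]
88.0 0.147 [[328.1 244.1]]
88.0 0.155 [[328.4 242.4]]
92.0 0.147 [[327.3 246.3]]
92.0 0.155 [[327.5 244.6]]
```

View pics/s8.png

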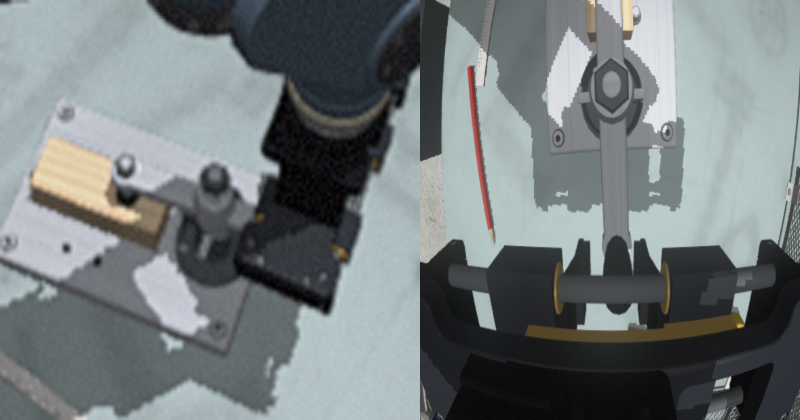

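The wrist view shows the knob at (618,270), just off the trailing finger, and the side view shows the pad over the wood. The force went 3→1.3→0 N, so the arm has probably dropped. A gentle push should confirm the rub and wall forces.

Emit:
{"method": "send_rows", "body": {
  "moves": [
    [[0,0,0.3,0,-0.05,0,-0.2],[0,0,0.3,0,-0.05,0,-0.2],[0,0,0.3,0,-0.05,0,-0.2],[0,0,0.3,0,-0.05,0,-0.2],[0,0,0,0,0,0,-0.2]]
  ]
}}

```text
time_s: 26.8
position: [0.5063, -0.1156, 0.103]
tcp_rot: [[-0.097, 0.995, -0.0], [0.995, 0.097, 0.0], [0.0, -0.0, -1.0]]
force: [-0.2, 0.8, 0.9]
opening: 0.403
```

```bash
python3 -c "from h import *;knob()"
```

```text
t 26.8 r mm 89.5 tcp angle deg 94.0 tool turned deg 93.7 z 0.103 F tool [ 0.9 -0.1 -0.9] Fw [-0.2  0.8  0.9] open mm 35.1
```

Emit:
{"method": "send_rows", "body": {
  "moves": [
    [[0,0,0.3,0,-0.05,0,-0.2],[0,0,0.3,0,-0.05,0,-0.2],[0,0,0.3,0,-0.05,0,-0.2],[0,0,0.3,0,-0.05,0,-0.2],[0,0,0,0,0,0,-0.2]]
  ]
}}

```text
time_s: 27.3
position: [0.5056, -0.1158, 0.1033]
tcp_rot: [[-0.076, 0.997, 0.003], [0.997, 0.076, -0.0], [-0.001, 0.003, -1.0]]
force: [4.4, 2.6, -2.2]
opening: 0.403
```

```bash
python3 -c "from h import *;knob()"
```

```text
t 27.3 r mm 89.6 tcp angle deg 94.5 tool turned deg 94.9 z 0.1033 F tool [2.2 4.5 2.2] Fw [ 4.4  2.6 -2.2] open mm 35.1
```

Emit:
{"method": "send_rows", "body": {
  "moves": [
    [[0,0,0,0,-0.05,0,-0.2],[0,0,0,0,0,0,-0.2],[0,0,0,0,-0.05,0,-0.2],[0,0,0,0,0,0,-0.2],[0,0,0,0,0,0,-0.2]]
  ]
}}

```text
time_s: 27.8
position: [0.505, -0.116, 0.1032]
tcp_rot: [[-0.076, 0.997, 0.003], [0.997, 0.076, -0.001], [-0.001, 0.003, -1.0]]
force: [6.3, 2.2, -2.7]
opening: 0.402
```

```bash
python3 -c "from h import *;knob()"
```

```text
t 27.8 r mm 89.8 tcp angle deg 94.9 tool turned deg 94.9 z 0.1032 F tool [1.7 6.4 2.7] Fw [ 6.3  2.2 -2.7] open mm 35.0
```

Emit:
{"method": "send_rows", "body": {
  "moves": [
    [[0,0,0,0,-0.05,0,-0.2],[0,0,0,0,0,0,-0.2],[0,0,0,0,-0.04,0,-0.2],[0,0,0,0,0,0,-0.2],[0,0,0,0,0,0,-0.2]]
  ]
}}

```text
time_s: 28.3
position: [0.5044, -0.1162, 0.1032]
tcp_rot: [[-0.076, 0.997, 0.004], [0.997, 0.076, -0.001], [-0.001, 0.004, -1.0]]
force: [7.0, 2.1, -2.7]
opening: 0.4
```

```bash
python3 -c "from h import *;knob()"
```

```text
t 28.3 r mm 90.0 tcp angle deg 95.3 tool turned deg 94.9 z 0.1032 F tool [1.6 7.1 2.8] Fw [ 7.   2.1 -2.7] open mm 34.8
```

It dropped: the force now plateaus at 6.4–7.1 N, which is rubbing on the wood and not the 1–3 N crest. I'll centre the cage, lift straight off and check.

Emit:
{"method": "send_rows", "body": {
  "moves": [
    [[0,0,0,0,0.3,0,-0.2],[0,0,0,0,0.45,0,0],[0,0,0,0,0,0,0],[0,0,0,0,0,0,0],[0,0,0,0,0,0,0]]
  ]
}}

```text
time_s: 28.8
position: [0.5094, -0.1152, 0.1029]
tcp_rot: [[-0.077, 0.997, -0.001], [0.997, 0.077, 0.0], [0.0, -0.001, -1.0]]
force: [-0.5, 0.1, -0.4]
opening: 0.495
```

```bash
python3 -c "from h import *;knob()"
```

```text
t 28.8 r mm 89.4 tcp angle deg 92.0 tool turned deg 94.9 z 0.1029 F tool [ 0.1 -0.4  0.4] Fw [-0.5  0.1 -0.4] open mm 43.1
```

Emit:
{"method": "send_rows", "body": {
  "moves": [
    [[0,0,0,0,0,-1,0],[0,0,0,0,0,-3,0],[0,0,0,0,0,-4,0],[0,0,0,0,0,-4,0],[0,0,0,0,0,-4,0]]
  ]
}}

```text
time_s: 29.3
position: [0.5094, -0.1152, 0.2653]
tcp_rot: [[-0.077, 0.997, -0.0], [0.997, 0.077, -0.0], [-0.0, -0.0, -1.0]]
force: [0.1, 0.2, -0.5]
opening: 0.499
```

Emit:
{"method": "send_rows", "body": {
  "moves": [
    [[0,0,0,2,0,-2,0],[0,0,0,3,0,0,0],[0,0,0,3,0,0,0],[0,0,0,0,0,0,0],[0,0,0,0,0,0,0]]
  ]
}}

```text
time_s: 29.8
position: [0.5036, -0.0352, 0.2837]
tcp_rot: [[-0.078, 0.997, 0.001], [0.997, 0.078, -0.001], [-0.001, 0.001, -1.0]]
force: [0.5, 0.1, 0.6]
opening: 0.498
```

```bash
python3 - <<'E'
from h import *
knob();J=np.array([.4892,.0278])
w=capture("wrist");m=camera_model("wrist");s=capture("side");ms=camera_model("side")
for n,mm in(("wrist",m),("side",ms)):
    for d in regions_of(n,"offcut_1")[:3]:
        v,u=np.nonzero(d["mask"]);print(n,round(d["p"],2),len(u),u.mean(),v.mean())
    for t in("clamp_knob","clamp_pad"):print(t,[(np.round(d["location"],3).tolist(),round(d["p"],2)) for d in spot_in(n,t)][:2])
j=np.array([[28,90,30],[28,10,30],[0,115,30]])/1000;print(np.round(project(m,np.c_[j[:,:2]@R2(a0).T+J,j[:,2]],True),1).tolist())
cv2.imwrite("pics/f.png",np.hstack([cv2.resize(w[0:260,130:430],(430,373)),cv2.resize(s[190:290,220:320],(370,373),interpolation=cv2.INTER_CUBIC)]))
E
```

```text
t 29.8 r mm 10.3 tcp angle deg 67.1 tool turned deg 94.8 z 0.2837 F tool [ 0.1  0.5 -0.6] Fw [0.5 0.1 0.6] open mm 43.3
wrist 0.59 2862 270.94828791055204 77.298392732355
clamp_knob [([0.497, -0.027, 0.084], 0.66)]
clamp_pad [([0.5, -0.026, 0.086], 0.75)]
side 0.71 728 250.84615384615384 245.04258241758242
side 0.56 1016 351.43799212598424 331.253937007874
clamp_knob [([0.497, -0.041, 0.091], 0.91)]
clamp_pad [([0.496, -0.04, 0.085], 0.61), ([0.496, -0.035, 0.088], 0.2)]
[[290.7, 52.7], [296.0, 114.3], [266.8, 36.1]]
```

View pics/f.png

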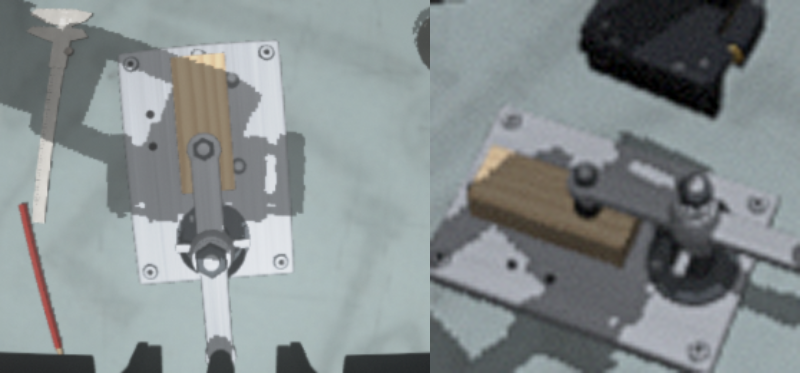

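```bash
python3 -c "
from rig import bot;print(bot.hand_in())"
```

```text
the job is handed in; nothing more can be done
None
```

I seated the pine offcut against all three pins and swung the clamp clockwise into its notch. I handed the job in at about 30 s of the 72 s allowed; `hand_in()` gives no verdict.

**Offcut:** I gripped it at its centre, lowered it into the jig and slid it until I felt the pins: about 5 N at the side pins and 11.5 N at the end pin. After releasing it I pressed it once more against the side pins. The clamp was still aside throughout. In the last pictures the wood is flat, parallel to the plate and touching the two side pins and the end pin.

**Clamp:** I pushed the knob round with the fingers loosely caging it.

| Stage | Push at knob |
|---|---|
| Ramp | about 11–15 N |
| Crest (from roughly 1.27 rad) | about 3 N |
| Drop (roughly 1.5 rad) | fell to 0 |
| After the drop, pad rubbing on the wood | 6.4–7.1 N, steady |

I stopped there at an estimated 1.59 rad, before the stop wall, and lifted off without moving the knob.

**Checks that disagreed or fell short:**
- **Ramp force:** the push peaked near 14.7 N, above the stated 12 N but below the 16 N said to be too much against the wall.
- **Offcut position:** right after seating, camera fits put it about 3 mm off in x (−2.7 mm wrist, −3.4 mm side). The wrist was still moving and the side fit was poor, so I trusted the felt contacts and the final pictures.
- **Pad height and pressure:** I did not measure these directly. I inferred them from the drop, the rubbing force and the side picture.
- **Other tools:** I kept clear of them, but did not measure them again at the end.

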